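# Post the used trays through the return flap and restack the rest

## Robot

A 6-joint arm with a two-finger parallel gripper is mounted at the origin on the work surface. World frame = base frame: x ahead of the robot, y to its left, z up, the work surface at z = 0. Lengths are in mm, angles in degrees, forces in N, time in s.
With the tool pointing down it reaches from about 350 to 850 mm from the base axis. Payload 8.1 kg.
Tool frame: the origin (TCP) lies between the finger pads; the fingertips stand 11 mm ahead of it and the grasp point (between the pads) lies 8 mm behind it; z points along the fingers, y is the line along which they close (so a half turn about z gives the same grasp; the last joint's range is limited). The gripper opens to 85 mm and grips with 20 to 120 N. Pads are 22 mm wide; open, the fingers measure 114 mm over their backs; the gripper's body (76 mm by 85 mm) begins 54 mm behind the grasp point. The pads swing forward as they close: fully open they stand 13 mm farther back than shut.
Start: joints at [-73.82, 7.471, 85.268, -0, 87.261, -4.893], TCP at [215.758, -559.869, 204.392] pointing down, gripper open.
Joint ranges: [-169.43, 169.43], [-51.17, 129.36], [1.28, 143.12], [-76.62, 256.62], [0, 156.53], [-152.29, 152.29]. Speed limits (degrees/s): [136.94, 136.94, 159.86, 180, 180, 180].

## Interface

Orientations are given as [roll, pitch, yaw] about the fixed x, y, z axes, in that order (R = Rz(yaw) Ry(pitch) Rx(roll)).
In Python, from bench import r, snapshot, get_calibration gives the robot as it stands.
- The arm moves only by the tool step_arm, never from a script. Its argument "rows" is a list of rows, each a list of 2 entries, a list of its own where there are three numbers: the shift along the tool's x, y, z in mm, then the turn about the tool's z in degrees. In form: [[[tx, ty, tz], yaw], ...]. A call has 1 to 12 rows; each row is the pose to reach, as a shift and turn from the pose commanded when the call began, along the tool's axes at that moment; what a row does not reach only later rows make up. A row lasts 1/10 s, in which the tool goes at most 50 mm and 8.59 degrees, less where a joint would pass 70% of its speed; a pose out of reach is approached as far as the arm can. A call with a gripper value outside its range is refused whole. "fingers" is the opening, from 0 (shut) to 1 (fully open), set as the call begins (left out, the last holds). The fingers move at their own pace and stop on an object; "squeeze" is the grip in N (left out, the last holds). Time passes only in rows, so rows that repeat a pose let the fingers close. It gives the time, the measured TCP pose, the force, the opening and the grip force at its end, in the units of the state.
- r.sense(): the state, without advancing time (a new reading comes with each control period).
- snapshot(name): name is "scene" or "top" or "wrist"; returns the picture (420x560x3 uint8, blue, green, red); there is no depth.
- get_calibration(name): a dict with "fovy" (degrees; the focal length in pixels is half the picture's height over the tangent of half this angle, whatever the lens; pixels are square), "cx", "cy" (the principal point, pixels), "dist" ([k1, k2, p1, p2, k3] as OpenCV has them; the pictures are not rectified), "eye" and "orientation" of the camera in the world. Camera axes: x right, y up, looking along -z (the intrinsics and any distortion apply to the point x, -y, -z); pixel columns grow to the right and rows downward; lengths in mm; the calibration is good to about 2 mm. A picture is of the moment at which its call begins: read the wrist's pose just before it. get_calibration takes no time and is no camera call; for the wrist camera it gives the pose at the moment of the call.
- r.hand_in(): hands the job in; it is judged then, once.
The state is a dict: "time": time; "joint_pos": joint angles; "qd": joint speeds; "joint_efforts": joint torques, N m; "tool_pos": TCP position; "tcp_rot": TCP orientation; "ft_force": force on the tool from outside, world axes, zero at the start; "wrist_torque": the same for the moment, N m; "finger_gap": finger opening in mm; "grip_force": force on a finger pad.
Only numpy, scipy, OpenCV 4.12 (cv2) and the standard library are available. Lean on these libraries where they do the work, as an engineer would, in place of code of your own. Each camera call takes 0.05 s, during which the arm holds its last target. There are 200 camera calls.

## Task

The two purple trays in the stacks are used: lift off the trays above each one and set them aside (the black mat is free), and push each purple tray along the ledge through the sprung flap of the return cabinet so that it slides down inside and the flap shuts behind it. Then leave the remaining trays stacked squarely on the mats they came from, in their old order; keep the trays that hold vials level throughout, and do not disturb the other things on the bench.

Things in the scene. Friction and masses are not known exactly. Their poses are not given: they have to be found in the camera images.
- tray_grey: grey open tray with a black rib, bottom of the blue mat's stack. All trays: 110 x 110 x 45 mm, walls and floor 5 mm; a carrying rib 10 mm thick crosses the middle from wall to wall, its top 42 mm above the underside, 45 mm free either side for fingers (vials only in corners). They stack rim to floor, 45 mm each, no interlock. Origin: centre of underside; x along the rib, z up
- purple_a: used, empty all-purple tray, second from the bottom on the blue mat, on tray_grey; same shape as tray_grey, 0.17 to 0.34 kg. Origin: centre of underside; x along the rib
- tray_blue: white tray with a blue carrying rib and four blue-capped vials fixed in its corners; same shape as tray_grey, 0.15 to 0.31 kg. It starts on purple_a (third on the blue mat). Origin: centre of underside; x along the rib, z up
- tray_green: white tray with a green carrying rib and four green-capped vials fixed in its corners; same shape as tray_grey, 0.15 to 0.31 kg. If present, it starts on tray_blue (top of the blue mat's stack). Origin: centre of underside; x along the rib, z up
- purple_b: used, empty all-purple tray, bottom of the stack on the green mat; same shape as tray_grey, 0.17 to 0.34 kg. Origin: centre of underside; x along the rib
- tray_yellow: white tray with a yellow carrying rib and four yellow-capped vials fixed in its corners; same shape as tray_grey, 0.15 to 0.31 kg. It starts on purple_b (second on the green mat). Origin: centre of underside; x along the rib, z up
- tray_red: white tray with a red carrying rib and four red-capped vials fixed in its corners; same shape as tray_grey, 0.15 to 0.31 kg. If present, it starts on tray_yellow (top of the green mat's stack). Origin: centre of underside; x along the rib, z up
- mat_a: blue stacking mat fixed to the bench, 130 x 130 x 4 mm. Origin: centre of underside, at bench height; the trays' ribs start along its x axis
- mat_b: green stacking mat, the same size and axes
- mat_s: black rubber mat, the same size, empty at the start: a free place for trays set aside
- cabinet: fixed return cabinet, clear sides and roof (top 224 mm above bench). Origin: on the bench under the front of the flap opening; x points level into it. A level ledge 150 mm above the bench lies before it (x -160 to 0 mm, 170 wide), guide rails 8 mm high, 126 mm apart (x -145 to 0). Opening 130 wide, 64 high from the ledge up. Inside 310 mm deep, room for both purple trays
- sill (a point): middle of the ledge's inner end, at the foot of the flap (cabinet x = 0, 150 mm above the bench). Behind it a 35 degree slide falls away; ledge, slide and flap are polished (friction about 0.12): a tray pushed along the ledge until its middle is well past the sill (15 mm or more) tips and slides down inside
- flap (a joint): orange flap that fills the cabinet's opening, hinged along the top edge, 60 mm high: 0 rad = shut (hanging), grows to 1.5 as it swings inward (it opens only inward). A light spring (about 0.015 Nm/rad, under 1 N at its edge) and its weight shut it again; a tray pushed against it along the ledge opens it
- wash_bottle: blue wash bottle with red cap, 60 mm wide, 160 mm tall; a bystander, not to be disturbed. Origin: centre of underside
- beaker: glass beaker, 70 mm wide, 80 mm tall; a bystander, not to be disturbed. Origin: centre of underside
- sample_jar: jar with black lid, 56 mm wide, 70 mm tall; a bystander, not to be disturbed. Origin: centre of underside
- tissue_box: cardboard box 100 x 50 x 50 mm; a bystander, not to be disturbed. Origin: centre of underside
- reagent: amber bottle, 48 mm wide, 110 mm tall; a bystander, not to be disturbed. Origin: centre of underside
- marker: black marker pen, 120 x 16 mm, lying; a bystander, not to be disturbed. Origin: centre of underside
Mind the look-alikes: they are no part of the job. What is shaped like the purple_b but orange is not meant. There is more than one size of the mat_b; the job needs the larger.

How it is judged (in metres and radians):
On the way:
1. both purple trays lie inside the cabinet and the flap has shut (x of purple_a in the frame of cabinet between 0.03 and 0.31 m and y of purple_a in the frame of cabinet between -0.065 and 0.065 m and z of each of purple_a, purple_b in the frame of cabinet below 0.135 m and x of purple_b in the frame of cabinet between 0.03 and 0.31 m and y of purple_b in the frame of cabinet between -0.065 and 0.065 m and value of joint flap below 0.12 rad), for 0.2 s.
At the end, for the whole second after the job is handed in: Purple trays at rest in the cabinet, flap shut (under 0.12 rad). Blue mat: grey, blue, then green if present; green mat: yellow, then red if present; each level, at rest, within 20 mm of the mat's centre and 10 degrees of its x axis (either way round) (all of step 1 and linear speed of each of purple_a, purple_b, tray_grey, tray_blue, tray_green, tray_yellow, tray_red below 0.02 m/s and horizontal distance between each of tray_grey, tray_blue, tray_green and mat_a below 0.02 m and height (world z) of tray_grey between -0.004 and 0.012 m and angle between the x axis of each of tray_grey, tray_blue, tray_green and the x axis of mat_a, either way round below 0.17 rad and angle between each of tray_grey, tray_blue, tray_green, tray_yellow, tray_red's own z axis and vertical below 0.08 rad and height (world z) of tray_blue between 0.041 and 0.057 m and height (world z) of tray_green between 0.086 and 0.102 m and horizontal distance between each of tray_yellow, tray_red and mat_b below 0.02 m and height (world z) of tray_yellow between -0.004 and 0.012 m and angle between the x axis of each of tray_yellow, tray_red and the x axis of mat_b, either way round below 0.17 rad and height (world z) of tray_red between 0.041 and 0.057 m); the robot touches nothing.
It fails at once if a tray holding vials is tipped by more than about 34 degrees (angle between any of tray_grey, tray_blue, tray_green, tray_yellow, tray_red's own z axis and vertical above 0.6 rad).
It fails at once if a bystander is moved by more than 30 mm (distance of any of wash_bottle, beaker, sample_jar, tissue_box, reagent, marker from where it was at the start of the episode above 0.03 m).
Of tray_green, tray_red only 1 to 2 are there at a start; the rules pass over those that are not, and their reading is None.
At some moment in a run one of tray_grey, purple_a, purple_b may be knocked a few centimetres aside while the robot is not near it.
It also fails if it takes over 210 s, if anything falls off the work surface, if the arm or the gripper's body presses on something with over 40 N, if the wrist force passes 120 N, or if a joint passes its speed limit or range.

## Working session

There is one attempt and no reset: what is moved stays moved. The work goes in short steps, Python scripts to look and compute and a tool call to move; the robot and the scene stay as the last step left them, time stands still between calls to the robot, and variables do not carry over. Pictures are saved under pics/ and viewed, at most 14 in all, crops included, and the job is handed in when it is done.

Besides the shell and the picture viewer there is one more tool, called after ">>>" in YAML: its name, and indented under it one key for each argument. step_arm: Moves the arm, as the interface text tells. Its arguments: {"type":"object","properties":{"rows":{"type":"array"},"fingers":{"type":"number"},"squeeze":{"type":"number"}},"required":["rows"]}

```bash
mkdir -p pics; ls; python3 - <<'E'
from bench import r,snapshot,get_calibration
import cv2
for n in("scene","top"):
    cv2.imwrite(f"pics/{n}0.png",snapshot(n)); print(n,get_calibration(n))
print(r.sense()); print(get_calibration("wrist"))
E
```

```text
pics
scene {'fovy': 47.13448062041662, 'cx': 286.9224017557, 'cy': 210.4835796181425, 'dist': array([-0.07879801,  0.        ,  0.        ,  0.        ,  0.        ]), 'eye': array([1346.25901929,   68.14832736, 1121.93174113]), 'orientation': array([40.81735988, -0.3330548 , 93.06220525])}
top {'fovy': 50.52685991007666, 'cx': 276.7970996177179, 'cy': 216.55560588398157, 'dist': array([-0.14801755,  0.        ,  0.        ,  0.        ,  0.        ]), 'eye': array([ 436.40361222,   23.19066006, 1428.27530502]), 'orientation': array([  4.25802816,  -0.34722127, -88.73990595])}
{'time': 0.1, 'joint_pos': array([-7.38202393e+01,  7.51203743e+00,  8.53234933e+01, -2.50179226e-04,
        8.72601499e+01, -4.89255166e+00]), 'qd': array([-0.06737623, -0.11996968, -0.13107399, -0.08209521, -0.02955257,
       -0.0330657 ]), 'joint_efforts': array([ 1.22067664e-03, -5.70952928e+01, -5.01940584e+01, -1.49818443e-04,
        8.25866737e-03,  7.18883001e-06]), 'tool_pos': array([ 215.60227146, -559.35186157,  203.43190834]), 'tcp_rot': array([-1.79904647e+02, -7.91138630e-03,  2.10723179e+01]), 'ft_force': array([-0.1041525 ,  1.32132221, -0.38955078]), 'wrist_torque': array([ 0.00580123, -0.01557957, -0.04041977]), 'grip_force': 0.0, 'finger_gap': 85.59665471858358}
{'fovy': 59.59367492851077, 'cx': 280.1738751034183, 'cy': 211.1336262783717, 'dist': array([0.01102747, 0.        , 0.        , 0.        , 0.        ]), 'eye': array([ 286.20611366, -532.3595922 ,  373.60834363]), 'orientation': array([-17.257639  ,   0.15770908, -68.93610588])}
```

View pics/scene0.png

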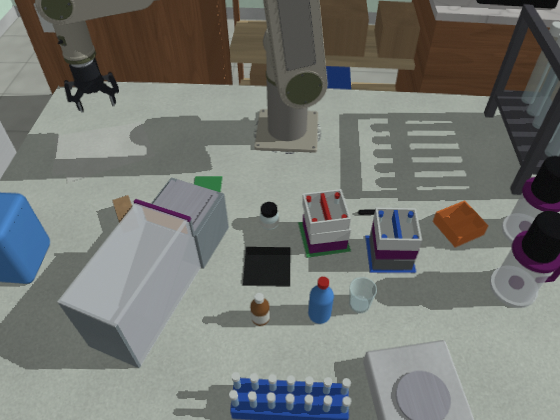

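View pics/top0.png

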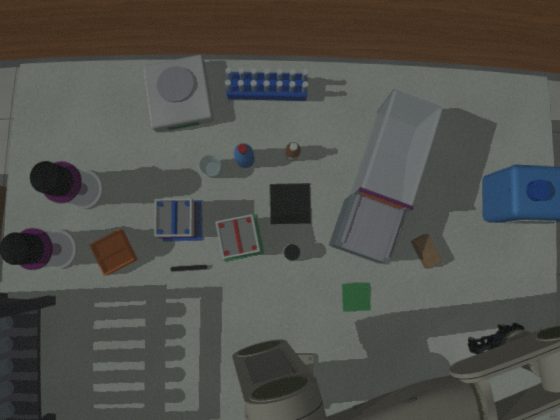

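The scene holds the blue-ribbed stack at top (175,217) and scene (395,240), and the red-ribbed stack at top (239,237) and scene (326,222). The black mat is at top (290,203). The cabinet's ledge is at top (368,227), with the flap's purple/orange edge at top (385,198). Look-alikes are the orange tray at top (113,251) and the small green mat at top (356,297). I'll check the choice in one close crop.

```bash
cat > h.py <<'E'
import numpy as np, cv2
from bench import r,snapshot,get_calibration
from scipy.spatial.transform import Rotation as Ro
def cam(n,c=None):
    c=c or get_calibration(n); f=210/np.tan(np.radians(c["fovy"]/2))
    K=np.array([[f,0,c["cx"]],[0,f,c["cy"]],[0,0,1.]])
    R=Ro.from_euler("xyz",c["orientation"],degrees=True).as_matrix()
    return K,np.array(c["dist"]),R,np.array(c["eye"])
def p2w(C,uv,z):
    K,d,R,e=C; n=cv2.undistortPoints(np.array(uv,float).reshape(-1,1,2),K,d)[:,0]
    v=np.c_[n[:,0],-n[:,1],-np.ones(len(n))]@R.T
    return e+v*((z-e[2])/v[:,2])[:,None]
def w2p(C,P):
    K,d,R,e=C; q=(np.array(P,float)-e)@R*[1,-1,-1]
    return cv2.projectPoints(q.reshape(-1,1,3),np.zeros(3),np.zeros(3),K,d)[0][:,0]
E
python3 - <<'E'
import cv2,numpy as np
s=cv2.imread('pics/scene0.png');t=cv2.imread('pics/top0.png')
a=cv2.resize(s[170:290,240:440],(800,480),interpolation=2)
cv2.imwrite('pics/c1.png',a)
b=cv2.resize(t[80:275,325:445],None,fx=3,fy=3,interpolation=2);c=cv2.resize(t[180:275,150:320],None,fx=2.5,fy=2.5,interpolation=2)
w=np.zeros((600,790,3),'uint8');w[:585,:360]=b;w[:c.shape[0],362:362+c.shape[1]]=c
cv2.imwrite('pics/c2.png',w)
E
```

```text
(no output)
```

View pics/c1.png

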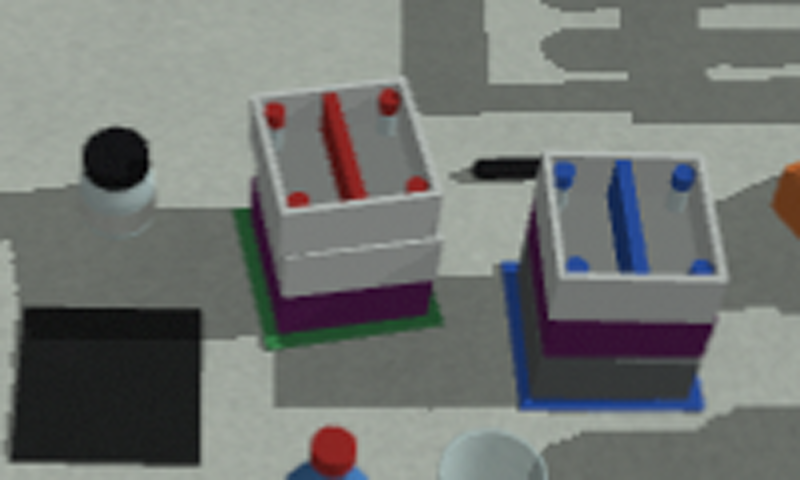

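View pics/c2.png

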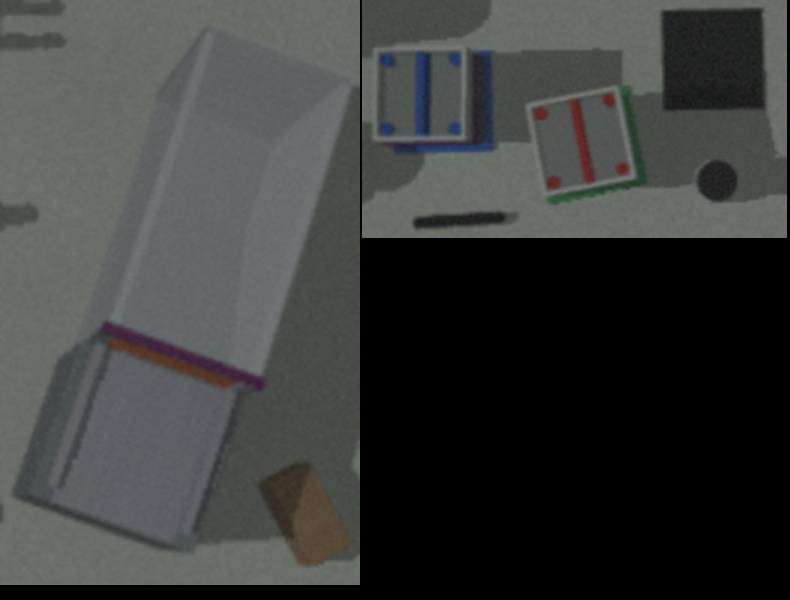

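The close crop shows blue mat: grey, purple, blue (no green), and green mat (the larger one): purple, white, red on top. Cabinet: the flap strip runs from (103,324) to (263,384) in the crop.

```bash
python3 - <<'E'
from h import *
C=cam("top")
def q(name,p,z,s,ox,oy,dx=0):
    p=np.array(p,float);p[:,0]=(p[:,0]-dx)/s+ox;p[:,1]=p[:,1]/s+oy
    w=p2w(C,p,z)[:,:2];n=np.roll(w,-1,0)-w
    print(name,w.round(0).tolist(),'c',w.mean(0).round(1),'len',np.linalg.norm(n,axis=1).round(0),'ang',np.degrees(np.arctan2(n[:,1],n[:,0])).round(1))
q('blue',[(375,48),(470,46),(472,141),(376,143)],139,2.5,150,180,362)
q('red',[(527,104),(614,87),(636,180),(549,197)],139,2.5,150,180,362)
q('mats',[(662,10),(763,8),(764,108),(663,109)],4,2.5,150,180,362)
q('ledgefront',[(13,494),(190,549)],150,3,325,80)
q('strip',[(103,324),(263,384)],224,3,325,80)
q('strip far',[(207,27),(350,80)],224,3,325,80)
q('flapfoot',[(108,346),(232,386)],150,3,325,80)
q('railL',[(57,487),(105,343)],158,3,325,80)
print(p2w(C,[[209,166],[244,154],[293,150],[292,252],[189,267],[426,250]],50).round())
E
```

```text
blue [[576.0, 376.0], [580.0, 263.0], [469.0, 257.0], [464.0, 370.0]] c [522.4 316.8] len [113. 111. 114. 112.] ang [ -87.7 -176.7   92.6    3. ]
red [[514.0, 194.0], [536.0, 93.0], [429.0, 65.0], [407.0, 165.0]] c [471.3 129.3] len [103. 111. 103. 111.] ang [ -77.6 -165.3  102.4   15. ]
mats [[648.0, 41.0], [653.0, -89.0], [524.0, -93.0], [520.0, 37.0]] c [586. -26.] len [131. 130. 130. 128.] ang [ -87.5 -178.5   91.8    1.9]
ledgefront [[454.0, -135.0], [404.0, -308.0]] c [ 429.1 -221.8] len [180. 180.] ang [-106.1   73.9]
strip [[610.0, -207.0], [558.0, -357.0]] c [ 584.1 -281.9] len [158. 158.] ang [-109.   71.]
strip far [[898.0, -308.0], [852.0, -447.0]] c [ 874.9 -377.3] len [147. 147.] ang [-108.1   71.9]
flapfoot [[599.0, -226.0], [563.0, -349.0]] c [ 581.1 -287.6] len [128. 128.] ang [-106.4   73.6]
railL [[461.0, -176.0], [601.0, -222.0]] c [ 531.2 -199.1] len [147. 147.] ang [-17.9 162.1]
[[ 694.  234.   50.]
 [ 734.  125.   50.]
 [ 751.  -29.   50.]
 [ 430.  -32.   50.]
 [ 376.  286.   50.]
 [ 444. -455.   50.]]
```

```bash
cat >> h.py <<'E'
def go(x,y,z,yaw,frm=None):
    s=r.sense(); p=np.array(s["tool_pos"]); y0=s["tcp_rot"][2]
    if frm is not None: p,y0=np.array(frm[:3]),frm[3]
    R=Ro.from_euler("xyz",[180,0,y0],degrees=True).as_matrix()
    d=R.T@(np.array([x,y,z])-p); t=(y0-yaw+180)%360-180
    print("from",p.round(1),round(y0,2),"shift",d.round(1),"turn",round(t,2),"rows",round(max(np.linalg.norm(d)/50,abs(t)/8.59),1))
E
python3 -c "
from h import *
go(505,-260,350,-18)"
```

```text
from [ 215.6 -559.4  203.4] 21.07 shift [ 377.7 -175.3 -146.6] turn 39.07 rows 8.8
```

>>> step_arm:
  rows:
    - [[0,0,-50],0]
    - [[40,-10,-90],8]
    - [[378,-175,-147],39]
    - [[378,-175,-147],39]
    - [[378,-175,-147],39]
    - [[378,-175,-147],39]
    - [[378,-175,-147],39]
    - [[378,-175,-147],39]
    - [[378,-175,-147],39]
    - [[378,-175,-147],39]
    - [[378,-175,-147],39]
    - [[378,-175,-147],39]
  fingers: 0.35
  squeeze: 60

```text
time: 1.3
tool_pos: [506.0, -259.8, 350.9]
tcp_rot: [180.0, 0.0, -17.8]
ft_force: [-0.7, -0.5, -0.9]
finger_gap: 29.7
grip_force: 0.0
```

```bash
python3 - <<'E'
from h import *
import pickle
c=get_calibration("wrist");im=snapshot("wrist");pickle.dump(c,open("w1.pkl","wb"))
cv2.imwrite("pics/w1.png",im);go(460,123,330,14)
E
```

```text
from [ 505.3 -260.6  350.7] -17.88 shift [-160.9 -351.2   20.7] turn -31.88 rows 7.7
```

View pics/w1.png

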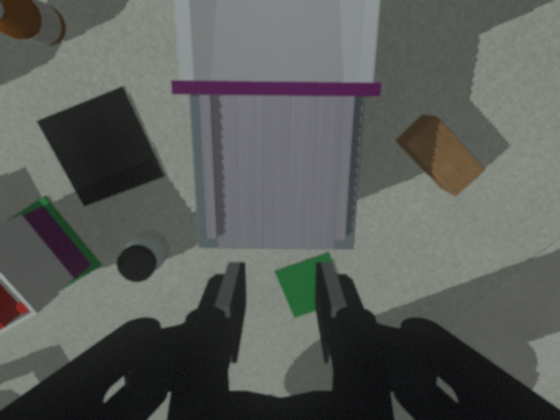

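The view shows the ledge with its front edge from (200,247) to (353,248), the purple lintel from (172,88) to (380,90), and the black mat with corners (38,122), (123,87), (163,176), (86,205). The stack at lower left is the green one.

```bash
python3 - <<'E'
from h import *
import pickle
C=cam(0,pickle.load(open("w1.pkl","rb")))
w=p2w(C,[(200,247),(353,248),(193,97),(364,97)],150)[:,:2];print(w.round(1).tolist())
f=(w[0]+w[1])/2;d=w[0]-w[1];a=np.degrees(np.arctan2(d[1],d[0]))-90;print(f,np.linalg.norm(d),a)
for a_ in (a,-18): print('sill',f+160*np.array([np.cos(np.radians(a_)),np.sin(np.radians(a_))]))
l=w[2]-w[0];print('side dirs',np.degrees(np.arctan2(*l[::-1])),np.degrees(np.arctan2(*(w[3]-w[1])[::-1])))
s=p2w(C,[(172,88),(380,90)],224)[:,:2];d=s[0]-s[1];print('strip',s,s.mean(0),np.linalg.norm(d),np.degrees(np.arctan2(d[1],d[0]))-90)
m=p2w(C,[(38,122),(123,87),(163,176),(86,205)],4)[:,:2];print('mats',m.round(),m.mean(0))
E
```

```text
[[455.5, -151.3], [403.3, -310.2], [603.3, -202.5], [552.9, -359.5]]
[ 429.3575767  -230.75418617] 167.26341471493933 -18.186335105977463
sill [ 581.36501919 -280.69152118]
sill [ 581.52661931 -280.19690527]
side dirs -19.083514765589406 -18.233017231172482
strip [[ 609.29292745 -205.64279226]
 [ 559.15739081 -357.13196778]] [ 584.22515913 -281.38738002] 159.56986662959196 -18.312027759463902
mats [[647.  43.]
 [653. -87.]
 [526. -90.]
 [520.  35.]] [586.60572335 -24.67036178]
```

>>> step_arm:
  rows:
    - [[-15,-30,0],-4]
    - [[-50,-70,10],-10]
    - [[-161,-351,20],-32]
    - [[-161,-351,20],-32]
    - [[-161,-351,20],-32]
    - [[-161,-351,20],-32]
    - [[-161,-351,20],-32]
    - [[-161,-351,20],-32]
    - [[-161,-351,20],-32]
    - [[-161,-351,20],-32]
    - [[-161,-351,20],-32]
    - [[-161,-351,20],-32]

```text
time: 2.55
tool_pos: [460.8, 120.9, 331.3]
tcp_rot: [180.0, 0.0, 13.9]
ft_force: [0.2, -0.3, -0.2]
finger_gap: 29.4
grip_force: 0.0
```

```bash
python3 - <<'E'
from h import *
import pickle
c=get_calibration("wrist");im=snapshot("wrist");pickle.dump(c,open("w2.pkl","wb"))
cv2.imwrite("pics/w2.png",im)
E
```

```text
(no output)
```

View pics/w2.png

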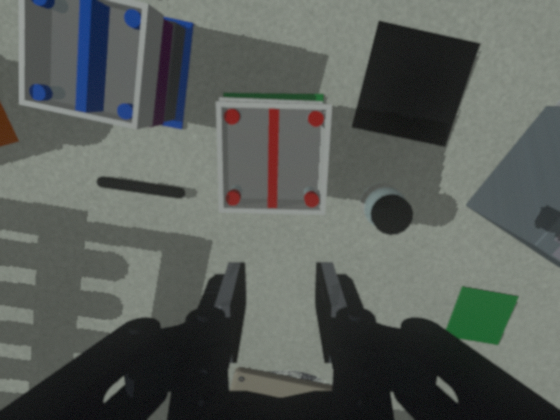

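The red tray's rim corners are at (217,100), (329,100), (327,213), (221,212) with the rib at (273,158). The black mat is at (417,83), and the green mat edge shows at (222..326,95).

```bash
python3 - <<'E'
from h import *
import pickle
C=cam(0,pickle.load(open("w2.pkl","rb")))
def q(n,p,z):
    w=p2w(C,p,z)[:,:2];e=np.roll(w,-1,0)-w;a=np.degrees(np.arctan2(e[:,1],e[:,0]));print(n,w.round().tolist(),w.mean(0).round(1),np.linalg.norm(e,axis=1).round(),a.round(1))
q('red',[(217,99),(329,99),(327,213),(221,213)],139)
q('rib',[(273,110),(273,206)],136)
q('matS',[(378,21),(479,43),(445,146),(353,127)],4)
q('matBedge',[(222,94),(326,95)],4)
go(471,128,116.5+40,14)
E
```

```text
red [[518.0, 197.0], [543.0, 94.0], [434.0, 65.0], [408.0, 171.0]] [475.9 131.8] [106. 113. 110. 113.] [ -76.1 -164.9  103.9   13. ]
rib [[521.0, 143.0], [427.0, 121.0]] [474.1 131.9] [96. 96.] [-166.4   13.6]
matS [[648.0, 45.0], [654.0, -84.0], [526.0, -91.0], [520.0, 37.0]] [587.2 -23.3] [129. 129. 127. 128.] [ -87.2 -177.1   92.5    3.6]
matBedge [[519.0, 213.0], [551.0, 83.0]] [535.  147.9] [134. 134.] [-76.6 103.4]
from [460.8 121.  331.4] 13.9 shift [ 11.6  -4.3 174.9] turn -0.1 rows 3.5
```

>>> step_arm:
  rows:
    - [[15,-6,40],0]
    - [[15,-6,80],0]
    - [[15,-6,120],0]
    - [[15,-6,160],0]
    - [[15,-6,185],0]
    - [[15,-6,200],0]
    - [[15,-6,210],0]
    - [[15,-6,215],0]
    - [[15,-6,215],0]
    - [[15,-6,215],0]

```text
time: 3.6
tool_pos: [474.5, 132.4, 117.8]
tcp_rot: [180.0, -0.1, 14.1]
ft_force: [1.0, 0.0, 0.4]
finger_gap: 29.9
grip_force: 0.0
```

>>> step_arm:
  rows:
    - [[0,0,0],0]
    - [[0,0,0],0]
    - [[0,0,0],0]
    - [[0,0,0],0]
    - [[0,0,0],0]
    - [[0,0,0],0]
    - [[0,0,-5],0]
    - [[0,0,-15],0]
    - [[0,0,-35],0]
    - [[0,0,-60],0]
    - [[0,0,-90],0]
  fingers: 0
  squeeze: 60

```text
time: 4.7
tool_pos: [473.0, 132.2, 207.4]
tcp_rot: [-180.0, 0.1, 14.1]
ft_force: [-0.0, -0.2, 0.6]
finger_gap: 0.2
grip_force: 0.0
```

```bash
python3 - <<'E'
from h import *
print(r.sense()["ft_force"]);go(587,-24,27+60,2.5)
cv2.imwrite("pics/s1.png",np.hstack([cv2.resize(snapshot("scene")[120:300,220:450],None,fx=1.7,fy=1.7),cv2.resize(snapshot("wrist"),(408,306))]))
E
```

```text
[-0.00712944 -0.15723803  0.57939734]
from [473.  132.2 207.4] 14.07 shift [ 72.6 179.3 120.4] turn 11.57 rows 4.6
```

View pics/s1.png

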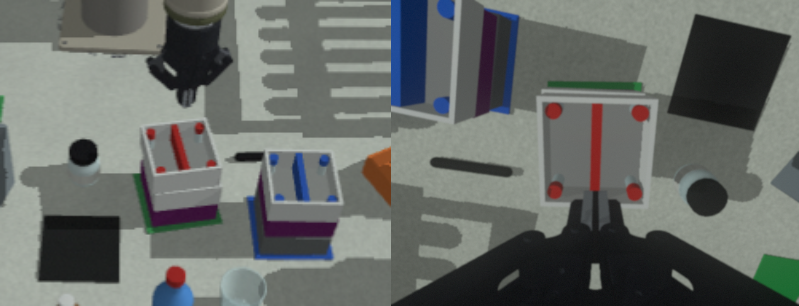

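The fingers (crop (187,100) scene, (595,215) wrist) closed on nothing. I'll check the projections.

```bash
python3 - <<'E'
from h import *
s=r.sense();p=s["tool_pos"];print(p,s["tcp_rot"])
for n in("wrist","scene","top"):
    C=cam(n); print(n,w2p(C,[p+[0,0,-11],[474,132,139],[474,132,4]]).round(0).tolist(),C[3],get_calibration(n)["orientation"])
# wrist tip in crop: (595-391)/408*560, 200/306*420
w=cv2.imread("pics/s1.png");print(((595-391)/408*560,200/306*420),'scene tip',(187/1.7+220,103/1.7+120),'scene tray',(181/1.7+220,148/1.7+120))
E
```

```text
[476.35875527 132.82813041 212.48808602] [179.96082031  -0.50046592  14.07581621]
wrist [[281.0, 246.0], [281.0, 215.0], [281.0, 177.0]] [548.19574719 151.00875224 383.28719761] [-1.67743458e+01  2.15837572e-02 -7.59347079e+01]
scene [[327.0, 190.0], [325.0, 205.0], [322.0, 236.0]] [1346.25901929   68.14832736 1121.93174113] [40.81735988 -0.3330548  93.06220525]
top [[235.0, 234.0], [237.0, 236.0], [240.0, 237.0]] [ 436.40361222   23.19066006 1428.27530502] [  4.25802816  -0.34722127 -88.73990595]
(280.0, 274.5098039215686) scene tip (330.0, 180.58823529411765) scene tray (326.47058823529414, 207.05882352941177)
```

>>> step_arm:
  rows:
    - [[0,0,0],0]
    - [[0,0,0],0]
    - [[0,0,0],0]
    - [[0,0,0],0]
    - [[0,0,30],0]
    - [[0,0,60],0]
    - [[0,0,75],0]
    - [[0,0,85],0]
    - [[0,0,91],0]
    - [[0,0,91],0]
    - [[0,0,91],0]
  fingers: 0.35

```text
time: 5.9
tool_pos: [474.3, 132.5, 116.5]
tcp_rot: [180.0, -0.1, 14.1]
ft_force: [1.0, -0.3, -0.3]
finger_gap: 29.5
grip_force: 0.0
```

>>> step_arm:
  rows:
    - [[0,0,0],0]
    - [[0,0,0],0]
    - [[0,0,0],0]
    - [[0,0,0],0]
    - [[0,0,0],0]
    - [[0,0,0],0]
    - [[0,0,0],0]
    - [[0,0,0],0]
  fingers: 0

```text
time: 6.7
tool_pos: [473.5, 132.3, 115.4]
tcp_rot: [-180.0, 0.0, 14.1]
ft_force: [-0.7, 0.9, 0.4]
finger_gap: -0.0
grip_force: 0.0
```

```bash
python3 - <<'E'
from h import *
s=r.sense();print(s["tool_pos"])
im=snapshot("wrist");cv2.imwrite("pics/w3.png",im)
E
```

```text
[473.46828924 132.32302513 115.36156246]
```

View pics/w3.png

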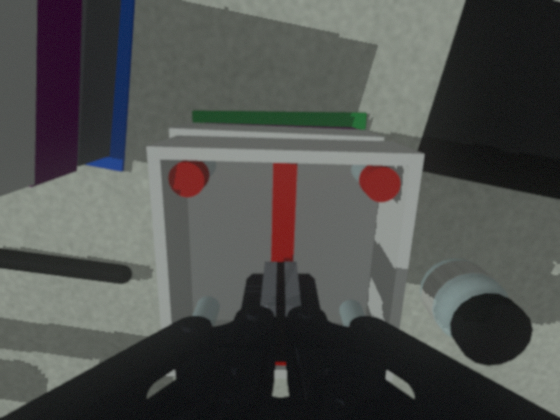

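```bash
python3 - <<'E'
from h import *
s=r.sense();p=s["tool_pos"];C=cam("wrist");print(p,C[3])
for d in(-11,0,10,20,30,40):print(d,w2p(C,[p+[0,0,d]]).round().tolist())
E
```

```text
[473.49080432 132.31853142 115.36527423] [546.80457177 150.75711809 285.52169559]
-11 [[281.0, 246.0]]
0 [[281.0, 254.0]]
10 [[281.0, 263.0]]
20 [[281.0, 272.0]]
30 [[281.0, 283.0]]
40 [[281.0, 295.0]]
```

>>> step_arm:
  rows:
    - [[0,0,0],0]
    - [[0,0,0],0]
    - [[0,0,0],0]
    - [[0,0,0],0]
    - [[0,0,2],0]
    - [[0,0,4],0]
    - [[0,0,6],0]
    - [[0,0,8],0]
    - [[0,0,8],0]
  fingers: 0.35

```text
time: 7.65
tool_pos: [473.2, 132.3, 106.9]
tcp_rot: [-180.0, 0.0, 14.1]
ft_force: [0.2, -0.6, 0.3]
finger_gap: 29.7
grip_force: 0.0
```

>>> step_arm:
  rows:
    - [[0,0,2],0]
    - [[0,0,4],0]
    - [[0,0,6],0]
    - [[0,0,6],0]
    - [[0,0,6],0]

```text
time: 8.15
tool_pos: [473.5, 132.3, 101.3]
tcp_rot: [-180.0, 0.0, 14.1]
ft_force: [0.3, -0.5, 0.2]
finger_gap: 29.6
grip_force: 0.0
```

>>> step_arm:
  rows:
    - [[0,0,0],0]
    - [[0,0,0],0]
    - [[0,0,0],0]
    - [[0,0,0],0]
    - [[0,0,0],0]
    - [[0,0,0],0]
    - [[0,0,0],0]
  fingers: 0

```text
time: 8.85
tool_pos: [473.7, 132.4, 101.7]
tcp_rot: [180.0, -0.0, 14.1]
ft_force: [-1.4, -0.3, 4.7]
finger_gap: 7.8
grip_force: 59.8
```

>>> step_arm:
  rows:
    - [[0,0,0],0]
    - [[0,0,0],0]
    - [[0,0,0],0]
    - [[0,0,0],0]
    - [[0,0,3],0]
    - [[0,0,6],0]
    - [[0,0,9],0]
    - [[0,0,12],0]
    - [[0,0,12],0]
  fingers: 0.35

```text
time: 9.75
tool_pos: [473.0, 132.2, 88.7]
tcp_rot: [-180.0, 0.1, 14.1]
ft_force: [0.6, -0.2, 0.7]
finger_gap: 30.0
grip_force: 0.0
```

>>> step_arm:
  rows:
    - [[0,0,2],0]
    - [[0,0,4],0]
    - [[0,0,4],0]
    - [[0,0,4],0]

```text
time: 10.15
tool_pos: [473.5, 132.3, 85.4]
tcp_rot: [-180.0, 0.0, 14.1]
ft_force: [0.7, -0.9, 0.5]
finger_gap: 29.8
grip_force: 0.0
```

```bash
python3 - <<'E'
from h import *
s=r.sense();print(s["tool_pos"],s["ft_force"])
a=cv2.resize(snapshot("wrist"),(400,300));b=cv2.resize(snapshot("scene")[120:270,240:440],(400,300),interpolation=2);cv2.imwrite("pics/w4.png",np.hstack([a,b]))
E
```

```text
[473.46669041 132.32876197  85.36983496] [ 0.72334635 -0.89483396  0.53513436]
```

View pics/w4.png

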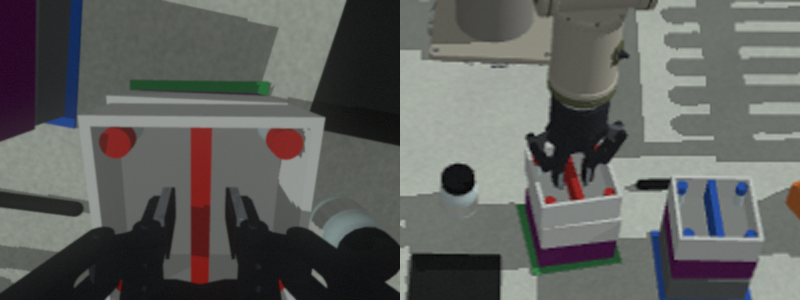

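The wrist view shows the fingers straddling the red rib (tips at about (165,190) and (235,190) in the left half). The scene view shows tips at about (563,185) and (588,180) in the crop.

```bash
python3 - <<'E'
from h import *
W=cam("wrist");S=cam("scene")
for pw,ps in(((168,190),(563,185)),((230,190),(588,180)),((199,190),(576,183))):
    a=p2w(W,[[pw[0]*1.4,pw[1]*1.4]],0)[0]-W[3];b=p2w(S,[[240+(ps[0]-400)/2,120+ps[1]/2]],0)[0]-S[3]
    M=np.c_[a,-b];t=np.linalg.lstsq(M,S[3]-W[3],rcond=None)[0];print((W[3]+t[0]*a).round(),(S[3]+t[1]*b).round())
E
```

```text
[466. 153.  95.] [463. 124.  96.]
[521. 137. 196.] [532. 151. 188.]
[490. 137. 135.] [491. 140. 134.]
```

>>> step_arm:
  rows:
    - [[0,0,0],0]
    - [[0,0,0],0]
    - [[0,0,0],0]
    - [[0,0,0],0]
    - [[0,0,0],0]
    - [[0,0,0],0]
    - [[0,0,0],0]
  fingers: 0

```text
time: 10.95
tool_pos: [473.7, 132.4, 85.7]
tcp_rot: [-180.0, -0.0, 14.1]
ft_force: [0.3, 1.1, 4.4]
finger_gap: 9.0
grip_force: 59.3
```

>>> step_arm:
  rows:
    - [[0,0,-2],0]
    - [[0,0,-5],0]
    - [[0,0,-10],0]
    - [[0,0,-10],0]
    - [[0,0,-10],0]
    - [[0,0,-10],0]

```text
time: 11.55
tool_pos: [473.3, 132.3, 95.2]
tcp_rot: [-180.0, 0.0, 14.1]
ft_force: [1.2, -0.4, -3.4]
finger_gap: 9.1
grip_force: 58.6
```

```bash
python3 - <<'E'
from h import *
s=r.sense();print({k:np.round(s[k],2) for k in("tool_pos","ft_force","wrist_torque","finger_gap")})
go(587,-24,200,2.5)
E
```

```text
{'tool_pos': array([473.34, 132.3 ,  95.22]), 'ft_force': array([ 1.16, -0.39, -3.35]), 'wrist_torque': array([-0.03,  0.07,  0.  ]), 'finger_gap': np.float64(9.14)}
from [473.3 132.3  95.2] 14.08 shift [  72.2  179.2 -104.8] turn 11.58 rows 4.4
```

>>> step_arm:
  rows:
    - [[0,0,-15],0]
    - [[0,0,-40],0]
    - [[0,5,-70],1]
    - [[5,20,-95],2]
    - [[15,45,-105],4]
    - [[30,80,-105],6]
    - [[45,115,-105],8]
    - [[60,145,-105],10]
    - [[68,167,-105],11]
    - [[72,179,-105],12]
    - [[72,179,-105],12]
    - [[72,179,-105],12]

```text
time: 12.75
tool_pos: [586.5, -23.2, 200.7]
tcp_rot: [-180.0, 0.0, 2.1]
ft_force: [-0.1, -0.5, -2.3]
finger_gap: 8.9
grip_force: 58.6
```

```bash
python3 - <<'E'
from h import *
import pickle
s=r.sense();print({k:np.round(s[k],2) for k in("tool_pos","tcp_rot","ft_force","wrist_torque","finger_gap")})
pickle.dump(get_calibration("wrist"),open("w5.pkl","wb"))
a=cv2.resize(snapshot("wrist"),(448,336));b=cv2.resize(snapshot("scene")[120:300,200:420],(340,278),interpolation=2);w=np.zeros((336,788,3),'uint8');w[:,:448]=a;w[:278,448:]=b
cv2.imwrite("pics/w5.png",w)
C=cam("wrist");p=s["tool_pos"];print(w2p(C,[p+[0,0,8.5+45],p+[0,0,8.5]]))
E
```

```text
{'tool_pos': array([586.5 , -23.17, 200.66]), 'tcp_rot': array([-1.7997e+02,  2.0000e-02,  2.0900e+00]), 'ft_force': array([-0.06, -0.48, -2.29]), 'wrist_torque': array([ 0.03,  0.01, -0.  ]), 'finger_gap': np.float64(8.88)}
[[281.88023551 313.81179421]
 [281.59137473 261.05251697]]
```

View pics/w5.png

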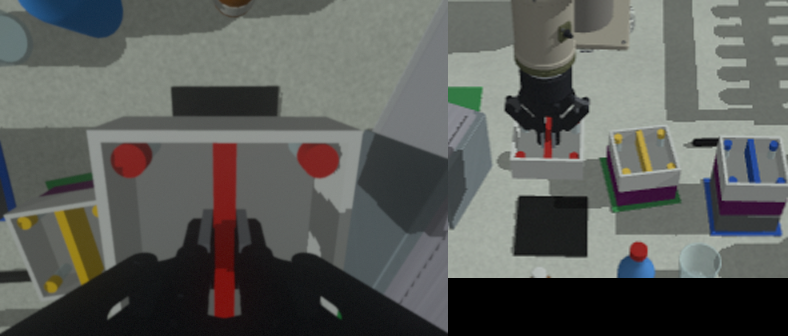

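The red tray hangs level and centred in the grip: front rim (90,131) to (361,128), with the black mat below at (225,100). The yellow tray sits on the green stack, as expected. Now lowering.

>>> step_arm:
  rows:
    - [[0,0,20],0]
    - [[0,0,55],0]
    - [[0,0,95],0]
    - [[0,0,135],0]
    - [[0,0,165],0]
    - [[0,0,185],0]
    - [[0,0,194],0]
    - [[0,0,199],0]
    - [[0,0,202],0]
    - [[0,0,203],0]
    - [[0,0,203],0]

```text
time: 13.95
tool_pos: [587.8, -23.9, -1.5]
tcp_rot: [180.0, -0.1, 2.1]
ft_force: [0.8, 0.4, -2.0]
finger_gap: 8.6
grip_force: 58.7
```

>>> step_arm:
  rows:
    - [[0,0,1],0]
    - [[0,0,2],0]
    - [[0,0,3],0]
    - [[0,0,3],0]

```text
time: 14.35
tool_pos: [587.4, -23.9, -4.3]
tcp_rot: [180.0, -0.0, 2.1]
ft_force: [-3.6, 0.9, 6.4]
finger_gap: 9.1
grip_force: 60.0
```

>>> step_arm:
  rows:
    - [[0,0,0],0]
    - [[0,0,0],0]
    - [[0,0,0],0]
    - [[0,0,0],0]
    - [[0,0,-10],0]
    - [[0,0,-40],0]
    - [[0,0,-85],0]
    - [[0,0,-130],0]
    - [[0,0,-150],0]
    - [[0,0,-150],0]
  fingers: 0.35

```text
time: 15.35
tool_pos: [590.1, -24.2, 150.5]
tcp_rot: [179.9, -0.5, 2.1]
ft_force: [0.8, 0.3, -0.1]
finger_gap: 30.0
grip_force: 0.0
```

```bash
python3 - <<'E'
from h import *
go(474,132,146,14)
go(474,132,40.5,14)
E
```

```text
from [590.1 -24.2 150.5] 2.08 shift [-110.4 -160.3    4.5] turn -11.92 rows 3.9
from [590.1 -24.2 150.5] 2.08 shift [-110.4 -160.3  110. ] turn -11.92 rows 4.5
```

>>> step_arm:
  rows:
    - [[-20,-30,0],-3]
    - [[-60,-85,0],-8]
    - [[-107,-160,0],-12]
    - [[-107,-160,0],-12]
    - [[-107,-160,20],-12]
    - [[-107,-160,50],-12]
    - [[-107,-160,75],-12]
    - [[-107,-160,92],-12]
    - [[-107,-160,101],-12]
    - [[-107,-160,105],-12]
    - [[-107,-160,105],-12]

```text
time: 16.45
tool_pos: [473.9, 132.1, 39.2]
tcp_rot: [-180.0, 0.0, 14.1]
ft_force: [0.3, 0.0, -0.4]
finger_gap: 29.9
grip_force: 0.0
```

>>> step_arm:
  rows:
    - [[0,0,0],0]
    - [[0,0,0],0]
    - [[0,0,0],0]
    - [[0,0,0],0]
    - [[0,0,0],0]
    - [[0,0,0],0]
    - [[0,0,-3],0]
    - [[0,0,-8],0]
    - [[0,0,-15],0]
    - [[0,0,-15],0]
    - [[0,0,-15],0]
  fingers: 0

```text
time: 17.55
tool_pos: [474.4, 132.3, 54.7]
tcp_rot: [180.0, -0.0, 14.1]
ft_force: [-0.3, 0.5, -2.5]
finger_gap: 8.7
grip_force: 59.3
```

```bash
python3 - <<'E'
from h import *
go(587,-24,41+30,2.1)
E
```

```text
from [474.4 132.3  54.7] 14.07 shift [ 71.2 179.  -16.3] turn 11.97 rows 3.9
```

>>> step_arm:
  rows:
    - [[0,0,-15],0]
    - [[0,0,-40],0]
    - [[0,5,-70],1]
    - [[5,20,-85],2]
    - [[15,45,-85],4]
    - [[30,80,-85],6]
    - [[45,115,-85],8]
    - [[60,145,-85],10]
    - [[68,167,-85],11]
    - [[71,179,-85],12]
    - [[71,179,-85],12]
    - [[71,179,-70],12]

```text
time: 18.75
tool_pos: [587.8, -24.1, 125.9]
tcp_rot: [180.0, -0.2, 2.1]
ft_force: [1.2, 0.9, -1.4]
finger_gap: 8.6
grip_force: 59.3
```

>>> step_arm:
  rows:
    - [[0,0,20],0]
    - [[0,0,45],0]
    - [[0,0,65],0]
    - [[0,0,75],0]
    - [[0,0,80],0]
    - [[0,0,82],0]
    - [[0,0,83],0]
    - [[0,0,84],0]
    - [[0,0,84],0]

```text
time: 19.65
tool_pos: [587.1, -24.2, 41.2]
tcp_rot: [180.0, -0.1, 2.1]
ft_force: [-0.4, 0.6, -1.9]
finger_gap: 8.9
grip_force: 59.3
```

>>> step_arm:
  rows:
    - [[0,0,1],0]
    - [[0,0,2],0]
    - [[0,0,2],0]

```text
time: 19.95
tool_pos: [587.2, -24.3, 40.6]
tcp_rot: [180.0, -0.1, 2.1]
ft_force: [-6.4, 0.8, 12.8]
finger_gap: 8.8
grip_force: 61.3
```

>>> step_arm:
  rows:
    - [[0,0,0],0]
    - [[0,0,0],0]
    - [[0,0,0],0]
    - [[0,0,0],0]
    - [[0,0,-10],0]
    - [[0,0,-40],0]
    - [[-5,-5,-85],0]
    - [[-40,-60,-130],-4]
    - [[-107,-160,-130],-12]
    - [[-107,-160,-130],-12]
    - [[-107,-160,-130],-12]
    - [[-107,-160,-130],-12]
  fingers: 0.35

```text
time: 21.15
tool_pos: [471.8, 135.9, 170.2]
tcp_rot: [-179.9, -0.1, 14.3]
ft_force: [-0.3, -0.8, 0.1]
finger_gap: 29.5
grip_force: 0.0
```

```bash
cat >> h.py <<'E'
def purple(n,z,lo=60,roi=None):
    im=snapshot(n);C=cam(n);h=cv2.cvtColor(im,cv2.COLOR_BGR2HSV)
    m=((h[...,0]>135)&(h[...,0]<170)&(h[...,1]>lo)).astype('uint8')
    if roi: k=np.zeros_like(m);k[roi[1]:roi[3],roi[0]:roi[2]]=1;m*=k
    m=cv2.morphologyEx(m,cv2.MORPH_OPEN,np.ones((3,3)));k,l,st,_=cv2.connectedComponentsWithStats(m)
    for i in range(1,k):
        if st[i,4]<150: continue
        v=np.argwhere(l==i)[:,::-1]; w=p2w(C,v,z)[:,:2]
        b=cv2.minAreaRect(w.astype('float32'));print(st[i].tolist(),'rect c',np.round(b[0],1),'size',np.round(b[1]),'ang',round(b[2],1))
    return im
E
python3 - <<'E'
from h import *
cv2.imwrite("pics/w6.png",purple("wrist",49));print(r.sense()["tool_pos"]);go(474,132,130,14)
E
```

```text
[94, 0, 36, 163, 3940] rect c [522.2 277.8] size [120.  18.] ang 2.1
[215, 119, 141, 137, 17765] rect c [476.3 133.2] size [111. 109.] ang 12.5
[473.17063807 133.9947644  169.90418488]
from [473.2 134.  169.9] 14.3 shift [ 0.3  2.1 39.9] turn 0.3 rows 0.8
```

>>> step_arm:
  rows:
    - [[1,1,35],1]
    - [[1,1,80],1]
    - [[1,1,120],1]
    - [[1,1,150],1]
    - [[1,1,164],1]
    - [[1,1,170],1]
    - [[1,1,173],1]
    - [[1,1,173],1]

```text
time: 22.0
tool_pos: [476.4, 131.2, -3.3]
tcp_rot: [180.0, -0.1, 13.1]
ft_force: [-0.2, 0.4, -0.3]
finger_gap: 30.1
grip_force: 0.0
```

>>> step_arm:
  rows:
    - [[0,0,0],0]
    - [[0,0,0],0]
    - [[0,0,0],0]
    - [[0,0,0],0]
    - [[0,0,0],0]
    - [[0,0,0],0]
    - [[0,0,-3],0]
    - [[0,0,-10],0]
    - [[0,0,-25],0]
    - [[0,0,-50],0]
    - [[0,0,-90],0]
    - [[0,0,-130],0]
  fingers: 0

```text
time: 23.2
tool_pos: [473.8, 130.9, 126.2]
tcp_rot: [-180.0, 0.1, 13.1]
ft_force: [1.2, -0.1, -3.5]
finger_gap: 8.9
grip_force: 58.6
```

```bash
python3 - <<'E'
from h import *
c=np.cos(np.radians(-18.3));s_=np.sin(np.radians(-18.3));X=np.array([c,s_]);sill=np.array([581.5,-281])
P=sill-80*X;print(P);print(r.sense()["ft_force"]);go(*P,250,-18.3)
E
```

```text
[ 505.54596179 -255.88060352]
[ 1.20006903 -0.11518672 -3.49185579]
from [473.8 130.9 126.2] 13.08 shift [ -56.6  383.9 -123.8] turn 31.38 rows 8.1
```

>>> step_arm:
  rows:
    - [[0,5,-25],1]
    - [[-2,20,-60],3]
    - [[-6,50,-95],6]
    - [[-14,95,-115],9]
    - [[-22,140,-124],13]
    - [[-29,190,-124],17]
    - [[-36,240,-124],21]
    - [[-43,290,-124],25]
    - [[-50,335,-124],29]
    - [[-54,365,-124],31]
    - [[-57,380,-124],31.4]
    - [[-57,384,-124],31.4]

```text
time: 24.4
tool_pos: [505.8, -257.0, 249.1]
tcp_rot: [-180.0, 0.1, -18.4]
ft_force: [0.8, 0.4, -3.4]
finger_gap: 8.7
grip_force: 58.9
```

>>> step_arm:
  rows:
    - [[0,0,15],0]
    - [[0,0,40],0]
    - [[0,0,65],0]
    - [[0,0,80],0]
    - [[0,0,85],0]
    - [[0,0,85],0]
    - [[0,0,85],0]

```text
time: 25.1
tool_pos: [507.1, -255.8, 165.7]
tcp_rot: [180.0, -0.1, -18.3]
ft_force: [0.7, -0.1, -3.0]
finger_gap: 9.0
grip_force: 58.9
```

```bash
python3 - <<'E'
from h import *
import pickle
s=r.sense();print(s["tool_pos"],s["tcp_rot"]);c=get_calibration("wrist");pickle.dump(c,open("w7.pkl","wb"))
cv2.imwrite("pics/w7.png",purple("wrist",212,))
go(505.5,-256,141.5,-18.3)
E
```

```text
[ 507.11920446 -255.77343007  165.69201275] [ 1.79978398e+02 -1.04018511e-01 -1.82930277e+01]
[0, 52, 560, 40, 21149] rect c [ 585.8 -281.9] size [178.  11.] ang 71.6
[112, 151, 338, 248, 52955] rect c [ 513.3 -257.9] size [116. 103.] ang 71.7
[141, 371, 21, 23, 257] rect c [ 489.1 -193.5] size [ 5. 14.] ang 25.1
[399, 370, 22, 24, 281] rect c [ 455.7 -294.9] size [14.  5.] ang 33.0
from [ 507.3 -256.   166. ] -18.3 shift [-1.7  0.5 24.5] turn -0.0 rows 0.5
```

View pics/w7.png

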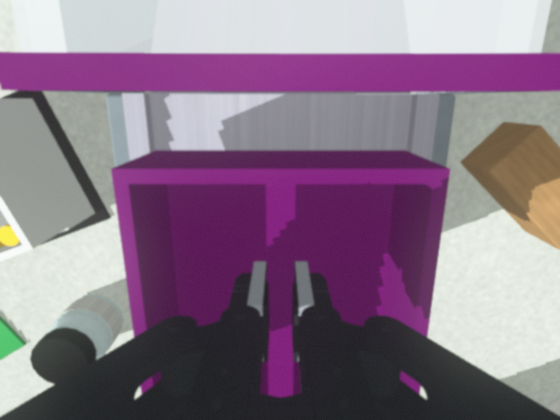

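The purple tray hangs level over the ledge, with front rim corners at (115,172) and (447,172). It is centred between the rails (inner edges at about 149 and 413, row 120). Lowering.

>>> step_arm:
  rows:
    - [[-1,0,8],0]
    - [[-1,0,15],0]
    - [[-1,0,19],0]
    - [[-1,0,22],0]
    - [[-1,0,24],0]
    - [[-1,0,24],0]
    - [[-1,0,24],0]

```text
time: 25.85
tool_pos: [506.9, -256.4, 143.2]
tcp_rot: [179.9, -0.2, -18.3]
ft_force: [-2.0, 1.0, 11.2]
finger_gap: 8.9
grip_force: 60.9
```

>>> step_arm:
  rows:
    - [[0,0,0],0]
    - [[0,0,0],0]
    - [[0,0,0],0]
    - [[0,0,0],0]
    - [[0,0,-15],0]
    - [[0,0,-45],0]
    - [[0,0,-75],0]
    - [[0,0,-75],0]
  fingers: 0.35

```text
time: 26.65
tool_pos: [508.0, -257.0, 222.2]
tcp_rot: [179.9, -0.5, -18.3]
ft_force: [0.1, 0.9, 1.1]
finger_gap: 30.0
grip_force: 0.0
```

>>> step_arm:
  rows:
    - [[-30,0,0],0]
    - [[-65,0,0],0]
    - [[-88,0,0],0]
    - [[-88,0,0],0]
    - [[-88,0,10],0]
    - [[-88,0,35],0]
    - [[-88,0,55],0]
    - [[-88,0,66],0]
    - [[-88,0,66],0]
  fingers: 0

```text
time: 27.55
tool_pos: [421.1, -227.1, 147.1]
tcp_rot: [-179.9, 0.2, -18.3]
ft_force: [0.3, -0.1, -0.1]
finger_gap: 0.1
grip_force: 0.0
```

```bash
python3 - <<'E'
from h import *
s=r.sense();print(s["tool_pos"],s["ft_force"])
cv2.imwrite("pics/w8.png",purple("wrist",195))
E
```

```text
[ 421.08045851 -227.06649302  147.07015393] [ 0.30315536 -0.05154213 -0.09906232]
[95, 0, 377, 223, 76868] rect c [ 486.1 -249.8] size [112.  70.] ang 71.7
```

>>> step_arm:
  rows:
    - [[15,0,0],0]
    - [[25,0,0],0]
    - [[35,0,0],0]
    - [[45,0,0],0]
    - [[55,0,0],0]
    - [[65,0,0],0]
    - [[75,0,0],0]
    - [[85,0,0],0]
    - [[95,0,0],0]
    - [[100,0,0],0]

```text
time: 28.6
tool_pos: [517.8, -259.6, 149.3]
tcp_rot: [-180.0, -0.0, -18.3]
ft_force: [-0.5, 0.6, 0.4]
finger_gap: 0.3
grip_force: 0.5
```

>>> step_arm:
  rows:
    - [[7,0,0],0]
    - [[14,0,0],0]
    - [[20,0,0],0]
    - [[25,0,0],0]
    - [[25,0,0],0]
    - [[25,0,0],0]
    - [[25,0,0],0]

```text
time: 29.3
tool_pos: [540.4, -267.0, 149.4]
tcp_rot: [-180.0, 0.0, -18.3]
ft_force: [-0.1, 0.2, 0.1]
finger_gap: -0.5
grip_force: 0.0
```

```bash
python3 - <<'E'
from h import *
s=r.sense();print(s["tool_pos"],s["ft_force"])
cv2.imwrite("pics/w9.png",purple("wrist",195))
t=purple("top",150,40,(330,80,450,270));cv2.imwrite("pics/t9.png",t)
E
```

```text
[ 540.35520481 -267.01833912  149.35125009] [-0.11445579  0.20339193  0.0845637 ]
[0, 183, 560, 44, 21185] rect c [ 577.4 -278.9] size [200.  16.] ang 71.6
```

>>> step_arm:
  rows:
    - [[-30,0,-10],0]
    - [[-60,0,-50],0]
    - [[-80,0,-100],0]
    - [[-80,0,-130],0]
    - [[-80,0,-130],0]
  fingers: 0.35

```text
time: 29.9
tool_pos: [466.4, -243.3, 286.6]
tcp_rot: [179.8, -0.6, -18.3]
ft_force: [0.7, -0.2, 0.3]
finger_gap: 29.9
grip_force: 0.0
```

```bash
python3 - <<'E'
from h import *
a=cv2.resize(snapshot("wrist"),(400,300));t=snapshot("top");b=cv2.resize(t[80:275,325:445],None,fx=1.54,fy=1.54,interpolation=2);s=cv2.resize(snapshot("scene")[170:370,60:240],None,fx=1.1,fy=1.5,interpolation=2)
w=np.zeros((302,800,3),'uint8');x=0
for i in(a,b,s):
    i=i[:302,:800-x];w[:i.shape[0],x:x+i.shape[1]]=i;x+=i.shape[1]
cv2.imwrite("pics/v1.png",w)
go(587,-24,200,2.1);go(587,-24,40.5,2.1)
E
```

```text
from [ 464.5 -241.9  279. ] -18.33 shift [  47.8 -245.3   79. ] turn -20.43 rows 5.2
from [ 464.5 -241.9  279. ] -18.33 shift [  47.8 -245.3  238.5] turn -20.43 rows 6.9
```

View pics/v1.png

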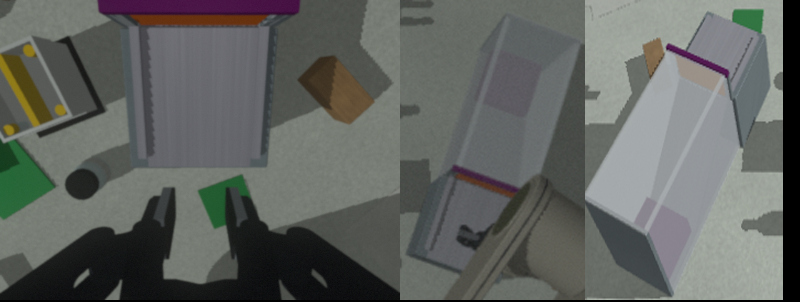

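The flap hangs shut (orange strip visible), the ledge is empty, and purple_b lies at the cabinet's far end ((510,83) in the mid panel). Next, yellow goes back.

>>> step_arm:
  rows:
    - [[5,-30,10],-3]
    - [[15,-75,40],-7]
    - [[25,-125,70],-11]
    - [[35,-175,80],-15]
    - [[43,-220,90],-19]
    - [[48,-245,110],-20.4]
    - [[48,-245,150],-20.4]
    - [[48,-245,190],-20.4]
    - [[48,-245,220],-20.4]
    - [[48,-245,234],-20.4]
    - [[48,-245,238],-20.4]
    - [[48,-245,238],-20.4]

```text
time: 31.25
tool_pos: [587.0, -24.5, 41.2]
tcp_rot: [-180.0, 0.0, 2.1]
ft_force: [0.1, -0.3, 0.5]
finger_gap: 29.8
grip_force: 0.0
```

>>> step_arm:
  rows:
    - [[0,0,0],0]
    - [[0,0,0],0]
    - [[0,0,0],0]
    - [[0,0,0],0]
    - [[0,0,0],0]
    - [[0,0,0],0]
    - [[0,0,-3],0]
    - [[0,0,-10],0]
    - [[0,0,-25],0]
    - [[0,0,-50],0]
    - [[0,0,-70],0]
    - [[0,0,-70],0]
  fingers: 0

```text
time: 32.45
tool_pos: [590.1, -24.8, 116.3]
tcp_rot: [179.9, -0.4, 2.1]
ft_force: [0.5, -0.3, -1.8]
finger_gap: 8.8
grip_force: 59.7
```

```bash
python3 - <<'E'
from h import *
print(r.sense()["ft_force"]);go(473,132.5,-3,13.5)
E
```

```text
[ 0.52577805 -0.32209715 -1.75690299]
from [590.1 -24.8 116.3] 2.08 shift [-111.3 -161.4  119.3] turn -11.42 rows 4.6
```

>>> step_arm:
  rows:
    - [[-10,-15,-5],-1]
    - [[-30,-45,-5],-3]
    - [[-55,-80,-5],-6]
    - [[-80,-118,-5],-9]
    - [[-100,-148,-5],-11]
    - [[-108,-161,0],-11.4]
    - [[-108,-161,20],-11.4]
    - [[-108,-161,55],-11.4]
    - [[-108,-161,85],-11.4]
    - [[-108,-161,103],-11.4]
    - [[-108,-161,111],-11.4]
    - [[-108,-161,112],-11.4]

```text
time: 33.65
tool_pos: [473.0, 132.1, -1.0]
tcp_rot: [180.0, 0.1, 13.4]
ft_force: [-0.4, 0.3, -2.0]
finger_gap: 8.6
grip_force: 60.3
```

>>> step_arm:
  rows:
    - [[0,0,1],0]
    - [[0,0,2],0]
    - [[0,0,2],0]

```text
time: 33.95
tool_pos: [474.1, 132.3, -1.6]
tcp_rot: [180.0, -0.0, 13.5]
ft_force: [-3.7, -1.2, 6.1]
finger_gap: 8.4
grip_force: 61.2
```

>>> step_arm:
  rows:
    - [[0,0,0],0]
    - [[0,0,0],0]
    - [[0,0,0],0]
    - [[0,0,0],0]
    - [[0,0,-10],0]
    - [[0,0,-40],0]
    - [[0,0,-85],0]
    - [[20,40,-125],4]
    - [[50,110,-130],8]
    - [[73,177,-130],11.4]
    - [[73,177,-130],11.4]
    - [[73,177,-130],11.4]
  fingers: 0.35

```text
time: 35.15
tool_pos: [588.3, -27.6, 128.7]
tcp_rot: [179.9, -0.1, 1.8]
ft_force: [-1.1, 0.2, -0.6]
finger_gap: 29.8
grip_force: 0.0
```

```bash
python3 - <<'E'
from h import *
cv2.imwrite("pics/w10.png",snapshot("wrist"));go(587,-24,-3.5,2.1)
E
```

```text
from [587.2 -25.9 128.2] 1.86 shift [ -0.2  -1.9 131.7] turn -0.24 rows 2.6
```

>>> step_arm:
  rows:
    - [[0,0,35],0]
    - [[0,0,75],0]
    - [[0,0,105],0]
    - [[0,0,122],0]
    - [[0,0,129],0]
    - [[0,0,131],0]
    - [[0,0,131],0]

```text
time: 35.9
tool_pos: [586.3, -22.2, -2.5]
tcp_rot: [180.0, -0.1, 2.1]
ft_force: [0.3, -0.7, -0.2]
finger_gap: 29.7
grip_force: 0.0
```

>>> step_arm:
  rows:
    - [[0,0,0],0]
    - [[0,0,0],0]
    - [[0,0,0],0]
    - [[0,0,0],0]
    - [[0,0,0],0]
    - [[0,0,0],0]
    - [[0,0,-3],0]
    - [[0,0,-10],0]
    - [[0,0,-30],0]
    - [[0,0,-70],0]
    - [[0,0,-115],0]
    - [[0,0,-115],0]
  fingers: 0

```text
time: 37.1
tool_pos: [590.6, -23.2, 119.8]
tcp_rot: [179.9, -0.7, 2.1]
ft_force: [1.9, -0.9, -1.3]
finger_gap: 8.7
grip_force: 59.7
```

```bash
python3 - <<'E'
from h import *
print(r.sense()["ft_force"]);go(473.5,132.3,41.5,13.5)
E
```

```text
[ 1.90799035 -0.86512414 -1.34832812]
from [590.6 -23.2 119.8] 2.07 shift [-111.4 -159.6   78.3] turn -11.43 rows 4.2
```

>>> step_arm:
  rows:
    - [[-10,-15,-5],-1]
    - [[-30,-45,-8],-3]
    - [[-55,-80,-8],-6]
    - [[-80,-118,-8],-9]
    - [[-100,-148,-8],-11]
    - [[-108,-160,-5],-11.4]
    - [[-108,-160,10],-11.4]
    - [[-108,-160,35],-11.4]
    - [[-108,-160,55],-11.4]
    - [[-108,-160,65],-11.4]
    - [[-108,-160,69],-11.4]
    - [[-108,-160,69],-11.4]

```text
time: 38.3
tool_pos: [472.5, 132.5, 42.9]
tcp_rot: [180.0, 0.0, 13.4]
ft_force: [-3.4, -0.4, 4.9]
finger_gap: 8.5
grip_force: 61.3
```

>>> step_arm:
  rows:
    - [[0,0,1],0]
    - [[0,0,2],0]
    - [[0,0,2],0]

```text
time: 38.6
tool_pos: [472.6, 132.5, 42.9]
tcp_rot: [180.0, 0.0, 13.4]
ft_force: [-15.2, -3.8, 25.0]
finger_gap: 8.2
grip_force: 64.2
```

>>> step_arm:
  rows:
    - [[0,0,-2],0]
    - [[0,0,-2],0]
    - [[0,0,-2],0]
    - [[0,0,-2],0]
    - [[0,0,-12],0]
    - [[0,0,-40],0]
    - [[0,0,-85],0]
    - [[0,0,-130],0]
    - [[0,0,-170],0]
    - [[0,0,-200],0]
    - [[0,0,-200],0]
  fingers: 0.35

```text
time: 39.7
tool_pos: [474.7, 133.9, 247.0]
tcp_rot: [180.0, -0.6, 13.5]
ft_force: [-0.1, -0.6, -0.2]
finger_gap: 29.8
grip_force: 0.0
```

```bash
python3 - <<'E'
from h import *
go(515,315,280,2.6)
E
```

```text
from [474.7 133.9 247. ] 13.48 shift [  81.4 -166.7  -33. ] turn 10.88 rows 3.8
```

>>> step_arm:
  rows:
    - [[20,-40,-20],3]
    - [[45,-90,-33],6]
    - [[70,-140,-33],9]
    - [[81,-167,-33],10.9]
    - [[81,-167,-33],10.9]
    - [[81,-167,-33],10.9]
    - [[81,-167,-33],10.9]

```text
time: 40.4
tool_pos: [511.6, 313.8, 273.1]
tcp_rot: [180.0, 0.0, 2.6]
ft_force: [-1.1, -0.1, -0.8]
finger_gap: 29.4
grip_force: 0.0
```

```bash
python3 - <<'E'
from h import *
import pickle
pickle.dump(get_calibration("wrist"),open("w11.pkl","wb"));im=snapshot("wrist")
cv2.imwrite("pics/w11.png",im);print(r.sense()["tool_pos"],r.sense()["tcp_rot"])
C=cam("wrist");h=cv2.cvtColor(im,cv2.COLOR_BGR2HSV)
m=((abs(h[...,0].astype(int)-112)<12)&(h[...,1]>110)).astype('uint8');k,l,st,ce=cv2.connectedComponentsWithStats(m)
for i in range(1,k):
    if st[i,4]>60:
        v=np.argwhere(l==i)[:,::-1]
        for z in(136,4):
            b=cv2.minAreaRect(p2w(C,v,z)[:,:2].astype('float32'));print(st[i].tolist(),z,np.round(b[0],1),np.round(b[1]),round(b[2],1))
E
```

```text
[511.79411347 313.58151573 273.45491996] [1.79978301e+02 2.70628123e-03 2.53113642e+00]
[215, 95, 113, 9, 797] 136 [585.3 324.5] [ 6. 90.] 2.5
[215, 95, 113, 9, 797] 4 [584.5 327.8] [  9. 128.] 2.5
[264, 113, 13, 116, 1391] 136 [525.  323.3] [99. 10.] 1.8
[264, 113, 13, 116, 1391] 4 [498.2 326. ] [142.  14.] 1.8
[212, 114, 19, 18, 272] 136 [565.2 364.6] [14. 15.] 2.6
[212, 114, 19, 18, 272] 4 [555.7 385. ] [19. 21.] 2.6
[310, 115, 19, 19, 275] 136 [568.2 284. ] [15. 14.] 48.9
[310, 115, 19, 19, 275] 4 [559.9 269.8] [22. 20.] 48.9
[216, 208, 17, 18, 244] 136 [484.5 362.3] [16. 14.] 2.5
[216, 208, 17, 18, 244] 4 [440.3 381.8] [23. 20.] 2.5
[307, 209, 18, 18, 253] 136 [487.1 281.6] [16. 15.] 2.5
[307, 209, 18, 18, 253] 4 [444.1 266.4] [23. 22.] 2.5
```

View pics/w11.png

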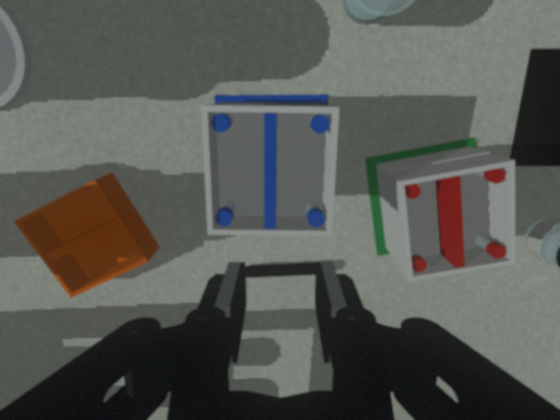

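The blue tray's rim spans (207..338, 105..235) with its rib at (270,170). Yellow and red stand square on the green mat at right. Purple and grey are hidden beneath blue.

>>> step_arm:
  rows:
    - [[13,-9,30],0]
    - [[13,-9,75],0]
    - [[13,-9,120],0]
    - [[13,-9,155],0]
    - [[13,-9,175],0]
    - [[13,-9,183],0]
    - [[13,-9,187],0]
    - [[13,-9,187],0]

```text
time: 41.25
tool_pos: [525.2, 324.0, 87.6]
tcp_rot: [-180.0, -0.1, 2.5]
ft_force: [0.9, -0.9, 0.7]
finger_gap: 30.0
grip_force: 0.0
```

>>> step_arm:
  rows:
    - [[0,0,0],0]
    - [[0,0,0],0]
    - [[0,0,0],0]
    - [[0,0,0],0]
    - [[0,0,0],0]
    - [[0,0,0],0]
    - [[0,0,-3],0]
    - [[0,0,-10],0]
    - [[0,0,-25],0]
    - [[0,0,-50],0]
    - [[0,0,-80],0]
    - [[0,0,-100],0]
  fingers: 0

```text
time: 42.45
tool_pos: [525.1, 324.7, 190.0]
tcp_rot: [-179.9, -0.2, 2.6]
ft_force: [0.4, 0.1, -2.4]
finger_gap: 8.8
grip_force: 58.6
```

```bash
python3 - <<'E'
from h import *
print(r.sense()["ft_force"]);go(587,-24,200,2.5)
E
```

```text
[ 0.35227102  0.08228385 -2.39761808]
from [525.1 324.7 190. ] 2.58 shift [ 46.1 351.1 -10. ] turn 0.08 rows 7.1
```

>>> step_arm:
  rows:
    - [[2,12,-5],0]
    - [[5,40,-10],0]
    - [[11,80,-10],0]
    - [[17,125,-10],0]
    - [[23,172,-10],0]
    - [[29,220,-10],0]
    - [[35,265,-10],0]
    - [[40,303,-10],0]
    - [[44,332,-10],0]
    - [[46,347,-10],0]
    - [[46,351,-10],0]
    - [[46,351,-10],0]

```text
time: 43.65
tool_pos: [585.7, -24.3, 195.9]
tcp_rot: [-180.0, 0.1, 2.5]
ft_force: [-0.3, 0.2, -3.3]
finger_gap: 8.6
grip_force: 58.8
```

>>> step_arm:
  rows:
    - [[0,0,20],0]
    - [[0,0,55],0]
    - [[0,0,95],0]
    - [[0,0,135],0]
    - [[0,0,165],0]
    - [[0,0,185],0]
    - [[0,0,194],0]
    - [[0,0,197],0]
    - [[0,0,197],0]

```text
time: 44.55
tool_pos: [586.9, -23.7, 0.3]
tcp_rot: [180.0, -0.1, 2.6]
ft_force: [0.1, 0.0, -1.5]
finger_gap: 8.8
grip_force: 58.8
```

>>> step_arm:
  rows:
    - [[0,0,1],0]
    - [[0,0,2],0]
    - [[0,0,3],0]
    - [[0,0,3],0]
    - [[0,0,3],0]

```text
time: 45.05
tool_pos: [587.4, -24.5, -1.4]
tcp_rot: [180.0, -0.1, 2.6]
ft_force: [-4.8, 1.5, 9.1]
finger_gap: 9.0
grip_force: 60.4
```

Contact. Release, then go back over the blue mat for a look at purple_a.

>>> step_arm:
  rows:
    - [[0,0,0],0]
    - [[0,0,0],0]
    - [[0,0,0],0]
    - [[0,0,0],0]
    - [[0,0,-10],0]
    - [[0,0,-45],0]
    - [[0,0,-90],0]
    - [[0,0,-140],0]
    - [[-5,-40,-180],0]
    - [[-15,-90,-210],0]
    - [[-20,-140,-210],0]
  fingers: 0.35

```text
time: 46.15
tool_pos: [564.1, 101.3, 210.5]
tcp_rot: [-180.0, -0.5, 2.4]
ft_force: [1.6, 0.0, 1.4]
finger_gap: 29.6
grip_force: 0.0
```

>>> step_arm:
  rows:
    - [[-5,-40,0],0]
    - [[-18,-90,0],0]
    - [[-26,-140,0],0]
    - [[-28,-190,0],0]
    - [[-28,-209,0],0]
    - [[-28,-209,0],0]
    - [[-28,-209,0],0]
    - [[-28,-209,0],0]

```text
time: 46.95
tool_pos: [525.1, 307.3, 204.9]
tcp_rot: [180.0, -0.0, 2.5]
ft_force: [-1.1, -0.1, 0.1]
finger_gap: 29.7
grip_force: 0.0
```

```bash
python3 - <<'E'
from h import *
im=purple("wrist",94);cv2.imwrite("pics/w12.png",im);s=r.sense();print(s["tool_pos"],s["tcp_rot"])
purple("top",94,40,(140,180,215,260));go(525,323,41,2.5)
E
```

```text
[183, 125, 146, 138, 19014] rect c [523.9 325.7] size [112. 110.] ang 2.5
[525.16665815 307.10644216 204.84675061] [ 1.79987579e+02 -1.22546781e-02  2.49018690e+00]
[172, 201, 24, 37, 549] rect c [522.4 299.2] size [110.  71.] ang 2.1
from [525.2 307.1 204.8] 2.48 shift [  0.5 -15.9 163.8] turn -0.02 rows 3.3
```

>>> step_arm:
  rows:
    - [[0,-8,20],0]
    - [[0,-18,60],0]
    - [[0,-18,105],0]
    - [[0,-18,140],0]
    - [[0,-18,156],0]
    - [[0,-18,162],0]
    - [[0,-18,164],0]
    - [[0,-18,164],0]

```text
time: 47.85
tool_pos: [525.5, 326.8, 42.7]
tcp_rot: [-179.9, -0.2, 2.5]
ft_force: [0.3, 0.2, 0.6]
finger_gap: 30.0
grip_force: 0.0
```

>>> step_arm:
  rows:
    - [[0,0,0],0]
    - [[0,0,0],0]
    - [[0,0,0],0]
    - [[0,0,0],0]
    - [[0,0,0],0]
    - [[0,0,0],0]
    - [[0,0,-3],0]
    - [[0,0,-10],0]
    - [[0,0,-25],0]
    - [[0,0,-60],0]
    - [[0,0,-105],0]
    - [[0,0,-150],0]
  fingers: 0

```text
time: 49.05
tool_pos: [523.4, 326.1, 192.7]
tcp_rot: [180.0, 0.0, 2.6]
ft_force: [1.9, 0.6, -1.5]
finger_gap: 9.4
grip_force: 58.8
```

```bash
python3 - <<'E'
from h import *
print(r.sense()["ft_force"]);go(505.5,-256,250,-18.3);go(505.5,-256,250,-18.3,(525,325,191,2.5))
E
```

```text
[ 1.85566478  0.63963973 -1.53561634]
from [523.4 326.1 192.7] 2.57 shift [-44.  580.7 -57.3] turn 20.87 rows 11.7
from [525 325 191] 2.5 shift [-44.8 579.6 -59. ] turn 20.8 rows 11.7
```

>>> step_arm:
  rows:
    - [[0,12,-15],0]
    - [[-2,42,-35],2]
    - [[-6,85,-50],4]
    - [[-10,133,-58],6]
    - [[-14,181,-58],8]
    - [[-18,229,-58],10]
    - [[-22,277,-58],12]
    - [[-26,325,-58],14]
    - [[-30,373,-58],16]
    - [[-34,420,-58],18]
    - [[-38,466,-58],19]
    - [[-40,508,-58],20]

```text
time: 50.25
tool_pos: [505.7, -185.4, 248.7]
tcp_rot: [180.0, 0.0, -17.5]
ft_force: [1.3, -0.5, -1.5]
finger_gap: 8.8
grip_force: 58.9
```

```bash
python3 - <<'E'
from h import *
go(505.5,-256,250,-18.3)
E
```

```text
from [ 505.7 -185.4  248.7] -17.52 shift [21.1 67.4 -1.3] turn 0.78 rows 1.4
```

>>> step_arm:
  rows:
    - [[10,32,0],0.5]
    - [[17,55,0],0.8]
    - [[21,67,0],0.8]
    - [[21,67,10],0.8]
    - [[21,67,35],0.8]
    - [[21,67,60],0.8]
    - [[21,67,76],0.8]
    - [[21,67,82],0.8]
    - [[21,67,82],0.8]
    - [[21,67,82],0.8]

```text
time: 51.25
tool_pos: [507.5, -253.1, 167.8]
tcp_rot: [180.0, -0.1, -18.2]
ft_force: [1.0, -0.6, -1.6]
finger_gap: 8.5
grip_force: 59.0
```

```bash
python3 - <<'E'
from h import *
im=purple("wrist",212);cv2.imwrite("pics/w13.png",im);print(r.sense()["ft_force"]);go(505.5,-256,141.5,-18.3)
E
```

```text
[9, 51, 551, 39, 20254] rect c [ 586.1 -281.6] size [176.  11.] ang 71.8
[113, 153, 335, 246, 51609] rect c [ 512.3 -254.8] size [117. 104.] ang 71.9
[141, 371, 21, 22, 252] rect c [ 487.9 -189.8] size [ 5. 13.] ang 21.8
[399, 370, 21, 23, 267] rect c [ 454.3 -292.5] size [13.  5.] ang 32.1
[-0.3846635  -0.178493   -2.14293948]
from [ 507.6 -253.4  168.1] -18.21 shift [-1.2  3.1 26.6] turn 0.09 rows 0.5
```

>>> step_arm:
  rows:
    - [[-1,2.5,4],0]
    - [[-1,2.5,12],0]
    - [[-1,2.5,18],0]
    - [[-1,2.5,22],0]
    - [[-1,2.5,24],0]
    - [[-1,2.5,25],0]
    - [[-1,2.5,25],0]

```text
time: 52.0
tool_pos: [506.3, -256.0, 143.9]
tcp_rot: [180.0, -0.2, -18.2]
ft_force: [-2.3, 1.7, 11.0]
finger_gap: 8.4
grip_force: 60.8
```

>>> step_arm:
  rows:
    - [[0,0,0],0]
    - [[0,0,0],0]
    - [[0,0,0],0]
    - [[0,0,0],0]
    - [[0,0,-15],0]
    - [[0,0,-45],0]
    - [[0,0,-75],0]
    - [[0,0,-75],0]
  fingers: 0.35

```text
time: 52.8
tool_pos: [507.6, -256.8, 223.4]
tcp_rot: [179.9, -0.5, -18.2]
ft_force: [1.1, -0.3, 0.5]
finger_gap: 30.2
grip_force: 0.0
```

>>> step_arm:
  rows:
    - [[-30,0,0],0]
    - [[-65,0,0],0]
    - [[-88,0,0],0]
    - [[-88,0,0],0]
    - [[-88,0,10],0]
    - [[-88,0,35],0]
    - [[-88,0,55],0]
    - [[-88,0,66],0]
    - [[-88,0,66],0]
  fingers: 0

```text
time: 53.7
tool_pos: [420.7, -227.0, 148.2]
tcp_rot: [-179.9, 0.2, -18.2]
ft_force: [0.0, -0.3, 0.0]
finger_gap: -0.1
grip_force: 0.0
```

>>> step_arm:
  rows:
    - [[15,0,0],0]
    - [[25,0,0],0]
    - [[35,0,0],0]
    - [[45,0,0],0]
    - [[55,0,0],0]
    - [[65,0,0],0]
    - [[75,0,0],0]
    - [[85,0,0],0]
    - [[95,0,0],0]
    - [[100,0,0],0]

```text
time: 54.7
tool_pos: [517.5, -259.3, 150.5]
tcp_rot: [-180.0, -0.0, -18.2]
ft_force: [-0.7, 0.2, 0.2]
finger_gap: 0.1
grip_force: 0.3
```

>>> step_arm:
  rows:
    - [[7,0,0],0]
    - [[14,0,0],0]
    - [[20,0,0],0]
    - [[25,0,0],0]
    - [[25,0,0],0]
    - [[25,0,0],0]
    - [[25,0,0],0]
    - [[25,0,0],0]

```text
time: 55.5
tool_pos: [540.0, -266.8, 150.6]
tcp_rot: [180.0, -0.0, -18.2]
ft_force: [-0.8, -0.2, 0.2]
finger_gap: -0.1
grip_force: 0.0
```

>>> step_arm:
  rows:
    - [[-30,0,-10],0]
    - [[-60,0,-50],0]
    - [[-80,0,-100],0]
    - [[-80,0,-130],0]
    - [[-80,0,-130],0]
  fingers: 0.35

```text
time: 56.0
tool_pos: [466.0, -243.1, 287.7]
tcp_rot: [179.8, -0.6, -18.2]
ft_force: [0.4, 0.7, -0.1]
finger_gap: 29.9
grip_force: 0.0
```

```bash
python3 - <<'E'
from h import *
w=snapshot("wrist");h=cv2.cvtColor(w,cv2.COLOR_BGR2HSV);o=((h[...,0]>4)&(h[...,0]<16)&(h[...,1]>150)&(h[...,2]>90)).astype('uint8')
st=cv2.connectedComponentsWithStats(o)[2];print('orange',[x.tolist() for x in st[1:] if x[4]>100])
t=purple("top",60,20,(330,80,450,270));cv2.imwrite("pics/t14.png",t);purple("wrist",195);cv2.imwrite("pics/w14.png",w)
h0=cv2.cvtColor(cv2.imread("pics/v1.png"),cv2.COLOR_BGR2HSV)
go(587,-24,200,2.5)
E
```

```text
orange [[185, 21, 189, 14, 2279]]
[359, 187, 43, 18, 192] rect c [ 611.3 -304. ] size [143.  15.] ang 72.2
[135, 0, 291, 14, 3909] rect c [ 586.4 -281.7] size [179.   7.] ang 71.7
from [ 464.1 -241.7  280.1] -18.23 shift [  48.6 -245.2   80.1] turn -20.73 rows 5.3
```

>>> step_arm:
  rows:
    - [[5,-30,10],-3]
    - [[15,-75,40],-7]
    - [[25,-125,75],-11]
    - [[35,-175,100],-15]
    - [[43,-220,120],-19]
    - [[48,-245,150],-20.7]
    - [[48,-245,190],-20.7]
    - [[48,-245,230],-20.7]
    - [[48,-245,262],-20.7]
    - [[48,-245,276],-20.7]
    - [[48,-245,281],-20.7]
    - [[48,-245,281],-20.7]

```text
time: 57.35
tool_pos: [586.2, -24.2, -0.7]
tcp_rot: [-180.0, 0.1, 2.5]
ft_force: [-0.1, 0.3, 0.2]
finger_gap: 29.6
grip_force: 0.0
```

>>> step_arm:
  rows:
    - [[0,0,0],0]
    - [[0,0,0],0]
    - [[0,0,0],0]
    - [[0,0,0],0]
    - [[0,0,0],0]
    - [[0,0,0],0]
    - [[0,0,-3],0]
    - [[0,0,-10],0]
    - [[0,0,-30],0]
    - [[0,0,-75],0]
    - [[0,0,-125],0]
    - [[0,0,-170],0]
  fingers: 0

```text
time: 58.55
tool_pos: [586.0, -24.0, 171.9]
tcp_rot: [-180.0, -0.0, 2.5]
ft_force: [1.4, 0.6, -2.4]
finger_gap: 8.6
grip_force: 60.4
```

```bash
python3 - <<'E'
from h import *
print(r.sense()["ft_force"]);go(524,320,210,2.5)
t=snapshot("top");cv2.imwrite("pics/t15.png",t);C=cam("top")
# dark grey tray over blue mat: compare expected outline
m=p2w(C,[[150,190],[210,245]],49);print(m.round())
E
```

```text
[ 1.38886518  0.5521126  -2.42116866]
from [586.  -24.  171.9] 2.47 shift [ -47.1 -346.4  -38.1] turn -0.03 rows 7.0
[[614. 419.  49.]
 [446. 222.  49.]]
```

```bash
python3 - <<'E'
import cv2,numpy as np
t=cv2.imread("pics/t15.png")
a=cv2.resize(t[185:265,140:230],None,fx=5,fy=5,interpolation=2);b=cv2.resize(t[80:275,340:445],None,fx=3,fy=3,interpolation=2)
w=np.zeros((600,780,3),'uint8');w[:400,:450]=a;w[:585,455:770]=b
cv2.imwrite("pics/v2.png",cv2.convertScaleAbs(w,alpha=1.6))
E
```

```text
(no output)
```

View pics/v2.png

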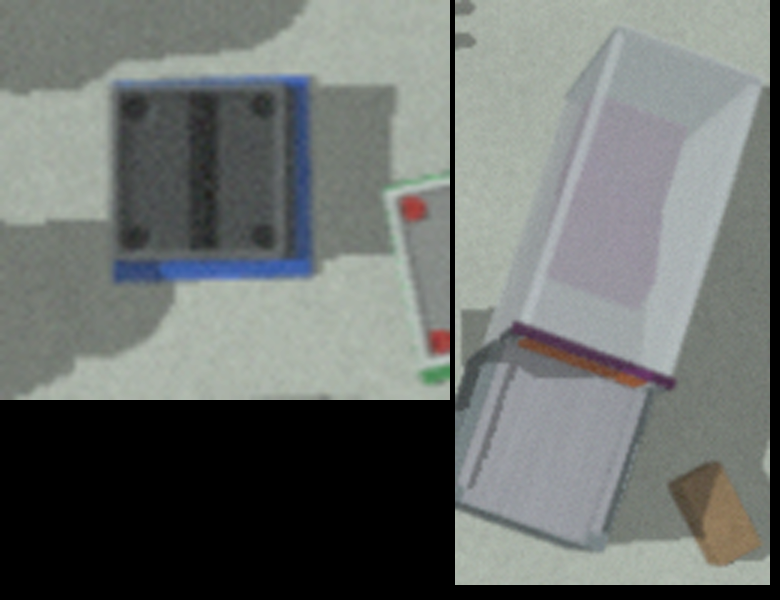

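Both purple trays lie in the cabinet (right panel, (660,140) and (610,250)) and the flap is shut. The grey tray's rim spans (113..286, 85..260) on the blue mat (112..312, 77..281).

```bash
python3 - <<'E'
from h import *
C=cam("top")
for n,p,z in(("grey",[(113,85),(286,83),(286,259),(115,261)],49),("mat",[(112,80),(312,76),(312,275),(114,282)],4)):
    p=np.array(p,float)/5+[140,185];w=p2w(C,p,z)[:,:2];b=cv2.minAreaRect(w.astype('float32'));print(n,w.mean(0).round(1),np.round(b[1]),b[2])
E
```

```text
grey [523.7 319.6] [111. 110.] 2.0055973529815674
mat [522.7 321. ] [131. 131.] 2.8902058601379395
```

>>> step_arm:
  rows:
    - [[-2,-12,-10],0]
    - [[-5,-40,-25],0]
    - [[-11,-80,-30],0]
    - [[-17,-125,-30],0]
    - [[-23,-172,-30],0]
    - [[-29,-220,-30],0]
    - [[-35,-265,-30],0]
    - [[-40,-303,-30],0]
    - [[-44,-332,-30],0]
    - [[-47,-346,-30],0]
    - [[-47,-349,-25],0]
    - [[-47,-349,-10],0]

```text
time: 59.8
tool_pos: [525.1, 322.7, 180.0]
tcp_rot: [-180.0, -0.1, 2.5]
ft_force: [0.8, -0.5, -1.8]
finger_gap: 8.7
grip_force: 60.5
```

```bash
python3 - <<'E'
from h import *
go(524,322.5,45.5,2.5)
E
```

```text
from [525.1 322.7 180. ] 2.5 shift [-1.100e+00  1.000e-01  1.345e+02] turn 0.0 rows 2.7
```

>>> step_arm:
  rows:
    - [[0,0,25],0]
    - [[0,0,65],0]
    - [[0,0,98],0]
    - [[0,0,118],0]
    - [[0,0,128],0]
    - [[0,0,133],0]
    - [[0,0,135],0]
    - [[0,0,136],0]
    - [[0,0,136],0]

```text
time: 60.7
tool_pos: [525.7, 321.7, 46.9]
tcp_rot: [-180.0, -0.1, 2.4]
ft_force: [-9.0, -5.6, 17.6]
finger_gap: 8.2
grip_force: 63.2
```

>>> step_arm:
  rows:
    - [[0,0,-1.5],0]
    - [[0,0,-1.5],0]
    - [[0,0,-1.5],0]
    - [[0,0,-1.5],0]
    - [[0,0,-10],0]
    - [[0,0,-45],0]
    - [[0,0,-95],0]
    - [[0,0,-145],0]
    - [[-10,5,-195],0]
    - [[-12,8,-230],0]
    - [[-12,8,-230],0]
    - [[-12,8,-230],0]
  fingers: 0.35

```text
time: 61.9
tool_pos: [513.4, 314.4, 275.5]
tcp_rot: [-179.9, -0.2, 2.5]
ft_force: [0.5, 0.4, -1.0]
finger_gap: 30.0
grip_force: 0.0
```

```bash
python3 - <<'E'
from h import *
def blobs(n,f,zs,roi=None):
    im=snapshot(n);C=cam(n);h=cv2.cvtColor(im,cv2.COLOR_BGR2HSV).astype(int);m=f(h).astype('uint8')
    if roi: k=np.zeros_like(m);k[roi[1]:roi[3],roi[0]:roi[2]]=1;m*=k
    k,l,st,ce=cv2.connectedComponentsWithStats(m)
    for i in range(1,k):
        if st[i,4]>60:
            v=np.argwhere(l==i)[:,::-1]
            for z in zs:
                b=cv2.minAreaRect(p2w(C,v,z)[:,:2].astype('float32'));print(n,st[i].tolist(),z,np.round(b[0],1),np.round(b[1]),round(b[2],1))
blobs("wrist",lambda h:(abs(h[...,0]-112)<12)&(h[...,1]>110),(91,4))
blobs("wrist",lambda h:((h[...,0]<6)|(h[...,0]>174))&(h[...,1]>130),(91,))
print('green');blobs("wrist",lambda h:(abs(h[...,0]-65)<15)&(h[...,1]>100),(4,))
s=r.sense();print(s["time"],s["tool_pos"])
E
```

```text
wrist [216, 97, 112, 10, 785] 91 [583.8 325.5] [  7. 102.] 3.0
wrist [216, 97, 112, 10, 785] 4 [582.7 327.5] [  9. 128.] 3.0
wrist [269, 115, 10, 101, 1008] 91 [523.  321.5] [98.  9.] 2.4
wrist [269, 115, 10, 101, 1008] 4 [506.9 322.5] [122.  11.] 2.4
wrist [223, 116, 16, 16, 202] 91 [562.3 363. ] [14. 14.] 2.5
wrist [223, 116, 16, 16, 202] 4 [556.  374.3] [17. 18.] 2.5
wrist [309, 116, 16, 16, 204] 91 [565.8 282.6] [14. 14.] 2.4
wrist [309, 116, 16, 16, 204] 4 [560.3 274.1] [17. 18.] 2.4
wrist [227, 198, 14, 16, 187] 91 [482.4 359.9] [16. 13.] 0.6
wrist [227, 198, 14, 16, 187] 4 [456.3 370.4] [20. 16.] 0.6
wrist [307, 198, 15, 16, 193] 91 [485.9 279.3] [16. 14.] 3.7
wrist [307, 198, 15, 16, 193] 4 [460.6 269.9] [20. 18.] 3.7
wrist [485, 170, 20, 13, 204] 91 [522.7 106.5] [12. 19.] 2.4
wrist [437, 178, 27, 90, 1911] 91 [470.7 139.6] [97. 23.] 13.4
wrist [407, 186, 13, 13, 143] 91 [503.5 182.6] [13. 12.] 8.4
wrist [487, 243, 19, 16, 215] 91 [445.2  87.6] [21. 14.] 56.7
wrist [414, 257, 12, 15, 144] 91 [426.5 164.1] [17. 11.] 8.6
green
wrist [366, 139, 110, 116, 1433] 4 [473.8 134.8] [128. 128.] 13.3
62.05 [511.95796569 313.68308163 271.42822405]
```

Everything measures in place: blue is 4 mm off its mat's centre, red 1 mm, and the yaws match. Handing in.

```bash
python3 -c "
from bench import r
print(r.hand_in())"
```

```text
the job is handed in; nothing more can be done
None
```

I handed the job in at about 62 s, with both purple trays in the cabinet and the flap shut, blue on grey on the blue mat, and red on yellow on the green mat (top trays within about 5 mm of mat centre); hand-in printed no verdict.

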